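# Clear, peel and present the top marbling tray

### The job

Someone left a red and a blue paint cake in the white marbling tray on top of the stack: first put each back into the dish of its own colour. Then take hold of the white tray by the rim at one corner and lift that corner first, so that it peels off the dark pile it is stuck to while the opposite corner still rests there and the pile stays standing where it is. Finish while holding the tray: in the gripper, still, level and open side up, at least 10 cm clear above the pile's rim, ready for the teacher to take; do not put it down, and leave the dishes, the yellow cake, jars, comb and brush where they are.

Things in the scene. Friction and masses are not known exactly. Their poses are not given: they have to be found in the camera images.
- tray: White marbling tray topping the stack, 250 x 190 x 40 mm (x the long side), open side up, corners cut at 45 degrees. Origin under the centre of its underside, z up. Its vertical rim is 9 mm thick, 20 to 40 mm above the origin all round; below it the basin walls slope in 9 mm. Inside, free down to the flat floor (about 195 x 135 mm, 4 mm above the origin). 0.11 to 0.17 kg.
- pile: Three dark grey trays of the same outline, stuck hard into one pile 80 mm tall, 0.47 to 0.6 kg, loose on the table. Origin under its centre, x along the long side. The white tray's rim stands on its rim, flush outside, from 80 to 100 mm above the table, stuck there at each corner by a springy dab of half-dried size, which drags on it with about 1 N and lets go for good once that corner is up 5 mm.
- cake_red: Red tempera paint cake, a disc 44 mm across and 18 mm tall, 45 g, lying flat in the white tray. Origin at the centre of its underside.
- cake_blue: Blue tempera paint cake, same shape, lying flat in the white tray. Origin at the centre of its underside.
- dish_red: Red square open dish, 110 x 110 x 22 mm, walls 4 mm, floor 4 mm thick, 0.2 kg, loose on the table. Origin under its centre, z up, x and y square to its walls.
- dish_blue: Blue square open dish, same shape; empty at the start.
- dish_yellow: Yellow square open dish, same shape; a yellow cake already lies in it. Leave it alone.
- cake_yellow: Yellow tempera cake, 44 mm across, 18 mm tall, already in the yellow dish. Origin at the centre of its underside.
- tray_c0 (a point): Point on top of the white tray's rim, in the middle of its thickness and of the straight cut corner at the tray's -x +y corner (x and y offset -102 and 72 mm from the tray's origin, 40 mm above it). The cut side, 57 mm long, is square to the tray's own direction (-1, +1).
- tray_c1 (a point): Point on top of the white tray's rim, in the middle of its thickness and of the straight cut corner at +x +y (x and y offset 102 and 72 mm from the tray's origin, 40 mm above it). The cut side, 57 mm long, is square to the tray's own direction (+1, +1).
- tray_c2 (a point): Point on top of the white tray's rim, in the middle of its thickness and of the straight cut corner at +x -y (x and y offset 102 and -72 mm from the tray's origin, 40 mm above it). The cut side, 57 mm long, is square to the tray's own direction (+1, -1).
- tray_c3 (a point): Point on top of the white tray's rim, in the middle of its thickness and of the straight cut corner at -x -y (x and y offset -102 and -72 mm from the tray's origin, 40 mm above it). The cut side, 57 mm long, is square to the tray's own direction (-1, -1).
- jar_red: Closed jar of dried red paint with a brush handle sticking out, 62 mm across, 83 mm tall, about 175 mm with the brush. Origin under its centre. Leave it alone.
- jar_ochre: The same, ochre yellow. Leave it alone.
- jar_violet: The same, dark violet. Leave it alone.
- comb: Marbling comb: wooden bar 240 x 28 x 14 mm with a row of pins, lying along its x. Origin under its centre. Leave it alone.
- brush: Brush with a blue handle, 190 mm long, lying on the table. Leave it alone.
There are look-alikes about, which are no part of the job. What is meant by the cake_blue is not grey, and is the larger of those in its own colour.

How it is judged (in metres and radians):
On the way, in this order (a step that is already met when the one before it is completed fails the run):
1. the red cake lies in the red dish and the blue cake in the blue dish, let go (x of cake_red in the frame of dish_red between -0.04 and 0.04 m and y of cake_red in the frame of dish_red between -0.04 and 0.04 m and z of cake_red in the frame of dish_red below 0.014 m and x of cake_blue in the frame of dish_blue between -0.04 and 0.04 m and y of cake_blue in the frame of dish_blue between -0.04 and 0.04 m and z of cake_blue in the frame of dish_blue below 0.014 m and contact force between the fingers and cake_red below 0.05 N and contact force between the fingers and cake_blue below 0.05 N), for 0.2 s.
2. the white tray is held at one corner (TCP within 45 mm of the corner point) and that corner is more than 20 mm above its seat while the opposite corner is still within 9 mm of its seat (((distance between the grasp point and tray_c0 below 0.045 m and z of tray_c0 in the frame of pile above 0.12 m and z of tray_c2 in the frame of pile below 0.109 m) or (distance between the grasp point and tray_c1 below 0.045 m and z of tray_c1 in the frame of pile above 0.12 m and z of tray_c3 in the frame of pile below 0.109 m) or (distance between the grasp point and tray_c2 below 0.045 m and z of tray_c2 in the frame of pile above 0.12 m and z of tray_c0 in the frame of pile below 0.109 m) or (distance between the grasp point and tray_c3 below 0.045 m and z of tray_c3 in the frame of pile above 0.12 m and z of tray_c1 in the frame of pile below 0.109 m))), for 0.05 s.
At the end, for the whole second after the job is handed in: Red cake in the red dish, blue in the blue, yellow still in its own (within 40 mm of the centre, on the floor); white tray held by the fingers alone, at rest, open side up, within 0.22 rad of level, underside at least 180 mm above the table; pile flat on the table (x of cake_red in the frame of dish_red between -0.04 and 0.04 m and y of cake_red in the frame of dish_red between -0.04 and 0.04 m and z of cake_red in the frame of dish_red below 0.014 m and x of cake_blue in the frame of dish_blue between -0.04 and 0.04 m and y of cake_blue in the frame of dish_blue between -0.04 and 0.04 m and z of cake_blue in the frame of dish_blue below 0.014 m and height (world z) of tray above 0.18 m and angle between tray's own z axis and vertical below 0.22 rad and linear speed of tray below 0.03 m/s and angular speed of tray below 0.15 rad/s and contact force between the fingers and tray above 1 N and contact force between pile and tray below 0.05 N and height (world z) of pile below 0.004 m and angle between pile's own z axis and vertical below 0.03 rad and horizontal distance between cake_yellow and dish_yellow below 0.045 m); the arm keeps its last pose, push and grip.
It fails at once if the dark pile was lifted, tipped or dragged along (bottom centre raised 12 mm, tipped 0.08 rad, or moved 35 mm) (height (world z) of pile above 0.012 m or angle between pile's own z axis and vertical above 0.08 rad or distance of pile from where it was at the start of the episode above 0.035 m).
It fails at once if a jar, the comb or the brush was moved more than 25 mm or a jar knocked over (distance of any of jar_red, jar_ochre, jar_violet, comb, brush from where it was at the start of the episode above 0.025 m or angle between any of jar_red, jar_ochre, jar_violet's own z axis and vertical above 0.3 rad).
It fails at once if a dish was pushed more than 30 mm (distance of any of dish_red, dish_blue from where it was at the start of the episode above 0.03 m or distance of dish_yellow from where it was at the start of the episode above 0.02 m).
It also fails if it takes over 61 s, if anything falls off the work surface, if the arm or the gripper's body presses on something with over 40 N, if the wrist force passes 120 N, or if a joint passes its speed limit or range.

### The arm

A 6-joint arm with a two-finger parallel gripper is mounted at the origin on the work surface. World frame = base frame: x ahead of the robot, y to its left, z up, the work surface at z = 0. Lengths are in mm, angles in rad, forces in N, time in s.
With the tool pointing down it reaches from about 350 to 975 mm from the base axis. Payload 7.1 kg.
Tool frame: the origin (TCP) lies between the finger pads, 19 mm behind the fingertips; this is the grasp point; z points along the fingers, y is the line along which they close (so a half turn about z gives the same grasp; the last joint's range is limited). The gripper opens to 88 mm and grips with 3 to 60 N. Pads are 20 mm wide; open, the fingers measure 115 mm over their backs; the gripper's body (75 mm by 178 mm) begins 61 mm behind the grasp point.
Start: joints at [-1.266, 0.423, 1.63, -0, 1.089, -0.019], TCP at [198.874, -592.498, 241.375] pointing down, gripper open.
Joint ranges: [-3, 3], [-0.9, 2.11], [0.09, 2.58], [-1.31, 4.45], [0.11, 2.69], [-2.54, 2.54]. Speed limits (rad/s): [2.39, 2.39, 3.01, 3.14, 3.14, 3.14].

### API

Orientations are given as a rotation vector (axis times angle).
In Python, from workcell import ctrl, viewer, ticket, models gives the robot as it stands.
- The arm moves only by the tool play_rows, never from a script. Its arguments are lists of equal length, an entry for each row: "dp": the shift along the world's x, y, z in mm, a list of three; "yaw": the turn about the world's z in degrees. In form: {"dp": [[tx, ty, tz], ...], "yaw": [yaw, ...]}. A call has 1 to 8 rows; each row shifts and turns the commanded pose from where the row before left it; what a row does not reach is not made up. A row lasts 1/12 s, in which the tool goes at most 41.7 mm and 7.16 degrees, less where a joint would pass 70% of its speed; a pose out of reach is approached as far as the arm can. A call is refused whole if a number of a shift passes 41.7 or a number of a turn 7.16, either way. A call with a gripper value outside its range is refused whole. "gripper" is the closure, from 0 (fully open) to 1 (shut), set as the call begins (left out, the last holds). The fingers move at their own pace and stop on an object; the grip force is fixed at half the most. Time passes only in rows, so rows that do not move let the fingers close. It gives the time, the measured TCP pose, the force, the opening and the grip force at its end, in the units of the state.
- ctrl.get_obs(): the state, without advancing time (a new reading comes with each control period).
- viewer.get_image(name): name is "side" or "top"; returns a dict with "pixels" (400x640x3 uint8, red, green, blue), "range_z" (400x640 float32, mm along the optical axis (not along the pixel's ray), 0 where there is no reading), "fx", "fy", "cx", "cy" (pixels), "T" (4x4, takes a point from camera to world coordinates). Camera axes: x right, y up, looking along -z (the intrinsics and any distortion apply to the point x, -y, -z); pixel columns grow to the right and rows downward; lengths in mm; the calibration is good to about 2 mm. A picture is of the moment at which its call begins.
- ticket.close_job(): hands the job in; it is judged then, once.
Trained networks look in a picture, given as the dict that the camera call returned (one of the last four; its "shot" number tells which), for a name from the list of things; names that differ only in an ending like _2 or _b are one class to them, and where a whole thing is asked for, a point or a joint stands for the part that bears it (a point fixed in the world has none). Each returns a list of dicts, best first, with "conf" (0 to 1); they miss things now and then, are a little off and sometimes report something else, mostly with a low value. They report only what shows in the picture. A call takes as long as a camera call. They do not tell look-alikes from the thing itself.
- models.look_for(picture, name): "bbox" ([centre column, centre row, width, height] in pixels, round what is visible of it).
- models.landmark_of(picture, name): "location" ([column, row] in pixels: a listed point, or the origin of a listed thing).
The state is a dict: "t": time; "qpos": joint angles; "qvel": joint speeds; "joint_torque": joint torques, N m; "ee_pos": TCP position; "orientation": TCP orientation; "ft_force": force on the tool from outside, world axes, zero at the start; "moment": the same for the moment, N m; "width": finger opening in mm; "grasp_force": force on a finger pad.
Only numpy, scipy, OpenCV 4.12 (cv2) and the standard library are available. Lean on these libraries where they do the work, as an engineer would, in place of code of your own. Each camera call takes 0.05 s, during which the arm holds its last target. There are 200 camera calls.

## Working session

There is one attempt and no reset: what is moved stays moved. The work goes in short steps, Python scripts to look and compute and a tool call to move; the robot and the scene stay as the last step left them, time stands still between calls to the robot, and variables do not carry over. Pictures are saved under pics/ and viewed, at most 10 in all, crops included, and the job is handed in when it is done.

Besides the shell and the picture viewer there is one more tool, called after ">>>" in YAML: its name, and indented under it one key for each argument. play_rows: Moves the arm, as the interface text tells. Its arguments: {"type":"object","properties":{"dp":{"type":"array"},"yaw":{"type":"array"},"gripper":{"type":"number"}},"required":["dp","yaw"]}

```bash
mkdir -p pics; cat > h.py <<'E'
import numpy as np, cv2
from workcell import ctrl, viewer, ticket, models
def world(p,uv,z=None):
    u,v=uv; T=np.array(p["T"])
    d=np.array([(u-p["cx"])/p["fx"],-(v-p["cy"])/p["fy"],-1.0])
    if z is None:
        r=p["range_z"][int(round(v)),int(round(u))]; return (T@np.r_[d*r,1])[:3]
    o=T[:3,3]; w=T[:3,:3]@d
    return o+w*(z-o[2])/w[2]
def cloud(p):
    v,u=np.mgrid[:400,:640]; r=p["range_z"]
    P=np.stack([(u-p["cx"])/p["fx"]*r,-(v-p["cy"])/p["fy"]*r,-r],-1)
    T=np.array(p["T"]); return P@T[:3,:3].T+T[:3,3]
E
python3 - <<'E'
from h import *
np.set_printoptions(precision=1,suppress=True)
ims=[]
for c in("top","side"):
    p=viewer.get_image(c); ims.append(p["pixels"]); print(c,{k:v for k,v in p.items() if k not in("pixels","range_z","T")},np.array(p["T"])[:3,3])
    for n in "tray pile cake_red cake_blue dish_red dish_blue dish_yellow cake_yellow tray_c0 tray_c1 tray_c2 tray_c3 jar_red jar_ochre jar_violet comb brush".split():
        for d in models.landmark_of(p,n)[:3]:
            u,v=d["location"]; 
            print(n,round(d["conf"],2),[round(u),round(v)],world(p,(u,v)) if 0<=u<639 and 0<=v<399 else "")
    cv2.imwrite(f"pics/{c}0.png",p["pixels"][:,:,::-1]); np.savez(f"{c}0.npz",**{k:p[k] for k in p})
E
```

```text
top {'fx': 415.8681936142733, 'fy': 415.8681936142733, 'cx': 322.49310768341957, 'cy': 200.37539390361255, 'shot': 1} [ 433.6  -54.4 1120.4]
tray 0.9 [374, 206] [ 548.6 -184.5   65.5]
cake_red 0.79 [383, 187] [ 596.  -204.9   82.4]
cake_blue 0.61 [360, 278] [ 363.6 -155.4   15.8]
cake_blue 0.57 [373, 228] [ 492.  -178.5   82.8]
cake_blue 0.44 [426, 206] [ 557.8 -328.9   15.1]
dish_red 0.94 [266, 183] [612.5 103.5   4.4]
dish_blue 0.62 [256, 243] [449.6 121.7   6.6]
dish_blue 0.51 [375, 207] [ 546.  -186.5   66.1]
dish_yellow 0.67 [189, 223] [498.3 299.2  25.5]
cake_yellow 0.79 [191, 222] [501.2 293.3  23.7]
tray_c0 0.86 [404, 249] [ 441.4 -271.6    0.1]
tray_c0 0.7 [343, 242] [ 455.1 -104.1  100. ]
tray_c0 0.69 [353, 158] [ 665.3 -125.5   99.8]
tray_c1 0.86 [404, 249] [ 441.4 -271.6    0.1]
tray_c1 0.7 [343, 242] [ 455.1 -104.1  100. ]
tray_c1 0.69 [353, 158] [ 665.3 -125.5   99.8]
tray_c2 0.86 [404, 249] [ 441.4 -271.6    0.1]
tray_c2 0.7 [343, 242] [ 455.1 -104.1  100. ]
tray_c2 0.69 [353, 158] [ 665.3 -125.5   99.8]
tray_c3 0.86 [404, 249] [ 441.4 -271.6    0.1]
tray_c3 0.7 [343, 
[... 1308 characters left out ...]
2.8 -260.3  101.5]
tray_c1 0.61 [366, 204] [ 662.9 -116.5  101.7]
tray_c2 0.87 [281, 205] [ 453.2 -107.   102.6]
tray_c2 0.62 [368, 244] [ 642.8 -260.3  101.5]
tray_c2 0.61 [366, 204] [ 662.9 -116.5  101.7]
tray_c3 0.87 [281, 205] [ 453.2 -107.   102.6]
tray_c3 0.62 [368, 244] [ 642.8 -260.3  101.5]
tray_c3 0.61 [366, 204] [ 662.9 -116.5  101.7]
jar_red 0.64 [393, 199] [763.8   3.2  24.6]
jar_red 0.42 [281, 189] [440.2 108.7   2.4]
jar_ochre 0.63 [367, 165] [727.8 222.7  11.2]
jar_violet 0.81 [236, 344] [ 374.4 -441.3   40.2]
comb 0.85 [379, 338] [ 640.4 -429.5   13.7]
comb 0.66 [283, 190] [447.3 107.1   2. ]
brush 0.57 [368, 164] [730.7 218.7  14.1]
brush 0.53 [241, 157] [292.7 323.4   4.5]
```

View pics/top0.png

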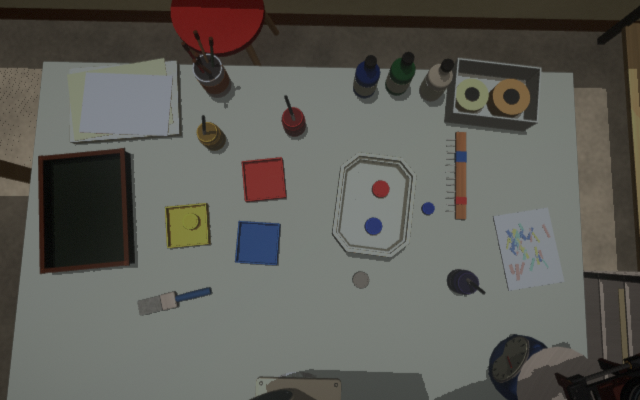

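View pics/side0.png

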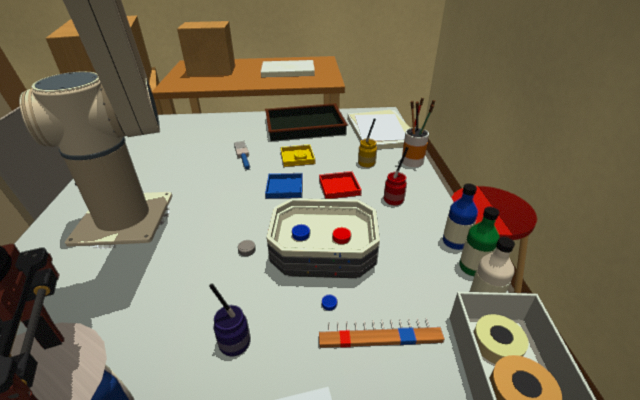

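The top view shows the tray around (374,206), with the red cake at (381,189) and the large blue cake at (373,226). The small blue cake at (428,209) and the grey one at (361,280) are look-alikes. The blue dish is at (258,243), the red at (264,180) and the yellow at (188,226). The side view agrees with this.

```bash
python3 - <<'E'
from h import *
np.set_printoptions(precision=1,suppress=True)
for c in("top","side"):
    p=dict(np.load(f"{c}0.npz")); C=cloud(p); h=cv2.cvtColor(p["pixels"],cv2.COLOR_RGB2HSV).astype(int)
    H,S,V=h[...,0],h[...,1],h[...,2]; X,Y,Z=C[...,0],C[...,1],C[...,2]
    red=((H<8)|(H>172))&(S>120); blue=(H>105)&(H<130)&(S>120)
    box=(X>440)&(X<690)&(Y>-280)&(Y<-90)&(Z>70)
    for n,m in(("cr",red&box&(Z<90)),("cb",blue&box&(Z<90)),("dr",red&(Y>40)&(Y<180)&(X>530)&(X<690)&(Z<30)),("db",blue&(Y>40)&(Y<200)&(X>370)&(X<530)&(Z<30))):
        q=C[m]; r=cv2.minAreaRect(q[:,:2].astype(np.float32)); print(c,n,len(q),r,np.median(q[:,2]))
    m=box&(Z>95)&(Z<108)&(S<90); q=C[m]; print(c,"rim",len(q),cv2.minAreaRect(q[:,:2].astype(np.float32)),np.median(q[:,2]))
print(ctrl.get_obs())
E
```

```text
top cr 210 ((591.6723022460938, -197.55087280273438), (38.90292739868164, 38.319461822509766), 0.9733394980430603) 82.40789350311434
top cb 208 ((497.79400634765625, -179.2041473388672), (37.67416000366211, 39.97133255004883), 0.009662020951509476) 82.4097075958698
top dr 1624 ((620.3595581054688, 108.03633880615234), (109.45796203613281, 109.32940673828125), 7.1638054847717285) 4.608173045853164
top db 1586 ((450.4953308105469, 117.58049011230469), (107.99446105957031, 106.51460266113281), 87.48272705078125) 4.515969144512269
top rim 790 ((560.7883911132812, -184.5709228515625), (240.6328582763672, 189.1033477783203), 0.08754615485668182) 99.7302903316907
side cr 233 ((592.4124755859375, -198.66360473632812), (41.70652770996094, 39.28377151489258), 83.6559829711914) 82.46915868236181
side cb 219 ((526.388916015625, -237.246337890625), (60.78854751586914, 158.79791259765625), 38.88556671142578) 82.34903845077497
side dr 879 ((620.0679321289062, 107.74693298339844), (108.68416595458984, 114.34120178222656), 7.609860420227051) 6.751648996511108
side db 820 ((450.373779296875, 117.75553131103516), (113.35149383544922, 107.17262268066406), 87.72274017333984) 6.415625633963373
side rim 878 ((560.226318359375, -184.9818115234375), (189.77500915527344, 240.5782928466797), 89.9035415649414) 100.14079177636637
{'t': 1.8, 'qpos': array([-1.3,  0.4,  1.6,  0. ,  1.1, -0. ]), 'qvel': array([-0., -0.,  0., -0.,  0., -0.]), 'joint_torque': array([ -0. , -54.5, -27.4,   0.1,   0. ,  -0. ]), 'ee_pos': array([ 198.9, -592.5,  241.4]), 'orientation': array([3.1, 0.5, 0. ]), 'ft_force': array([-0.4, -0.2,  0.4]), 'moment': array([-0., -0., -0.]), 'grasp_force': 0.0, 'width': 87.95628740026436}
```

```bash
python3 - <<'E'
from h import *
from scipy.spatial.transform import Rotation as R
np.set_printoptions(precision=2,suppress=True)
for c in("top","side"):
    p=dict(np.load(f"{c}0.npz")); C=cloud(p); X,Y,Z=np.moveaxis(C,-1,0)
    m=(X>400)&(X<720)&(Y>-310)&(Y<-60)&(Z>95)&(Z<108); q=C[m][:,:2]
    r=cv2.minAreaRect(q.astype(np.float32)); print(c,r)
    # octagon rim fit: distance of pixel to rim midline
    from scipy.optimize import least_squares
    def f(a):
        t=a[2]; d=(q-a[:2])@np.array([[np.cos(t),-np.sin(t)],[np.sin(t),np.cos(t)]]); d=abs(d)
        # outer profile: signed distance
        s=np.max([d[:,0]-120.5,d[:,1]-90.5,(d.sum(1)-174)/2**.5],0); return s
    s=least_squares(f,[549,-183,-.08],loss="soft_l1"); print(s.x,np.std(s.fun),np.degrees(s.x[2]))
o=ctrl.get_obs(); print(R.from_rotvec(o["orientation"]).as_matrix(),o["orientation"])
E
```

```text
top ((551.0929565429688, -180.314453125), (190.33184814453125, 250.1515655517578), 83.62420654296875)
[ 550.64 -179.82   -0.11] 2.680319016166203 -6.229396545890048
side ((551.8914184570312, -180.03982543945312), (193.6582489013672, 250.3818359375), 83.65535736083984)
[ 551.64 -182.26   -0.11] 2.8792283712647713 -6.151439301881993
[[ 0.95  0.32  0.  ]
 [ 0.32 -0.95 -0.  ]
 [ 0.    0.   -1.  ]] [3.1  0.51 0.  ]
```

>>> play_rows:
  dp:
    - [28, 28, 0]
    - [28, 28, 0]
    - [28, 28, 0]
    - [28, 28, 0]
    - [28, 28, 0]
    - [28, 28, 0]
    - [28, 28, 0]
    - [28, 28, 0]
  yaw: [-6.2, -6.2, -6.2, -6.2, 0, 0, 0, 0]
  gripper: 0.2

```text
t: 2.47
ee_pos: [424.0, -367.0, 241.6]
orientation: [3.137, -0.171, 0.001]
ft_force: [1.0, -0.4, 0.4]
width: 70.3
grasp_force: 0.0
```

>>> play_rows:
  dp:
    - [28, 28, 0]
    - [28, 28, 0]
    - [28, 28, 0]
    - [28, 28, 0]
    - [28, 28, 0]
    - [28, 28, 0]
    - [0, 0, -30]
    - [0, 0, 0]
  yaw: [0, 0, 0, 0, 0, 0, 0, 0]

```text
t: 3.13
ee_pos: [590.0, -197.8, 207.4]
orientation: [-3.136, 0.165, 0.009]
ft_force: [-1.3, 0.7, -1.0]
width: 70.2
grasp_force: 0.0
```

>>> play_rows:
  dp:
    - [1, 0, -35]
    - [0, 0, -30]
    - [0, 0, -25]
    - [0, 0, -20]
    - [0, 0, 0]
    - [0, 0, 0]
  yaw: [0, 0, 0, 0, 0, 0]

```text
t: 3.63
ee_pos: [590.7, -201.1, 101.1]
orientation: [-3.136, 0.173, 0.004]
ft_force: [0.4, 0.1, -0.2]
width: 70.3
grasp_force: 0.0
```

```bash
python3 - <<'E'
from h import *
p=viewer.get_image("side"); o=ctrl.get_obs(); print(o["ee_pos"],o["ft_force"])
cv2.imwrite("pics/s1.png",cv2.resize(p["pixels"][140:300,220:420,::-1],None,fx=3,fy=3))
E
```

```text
[ 591.81727597 -201.32755209  102.35595218] [ 0.15113731 -0.45020377  0.48070545]
```

View pics/s1.png

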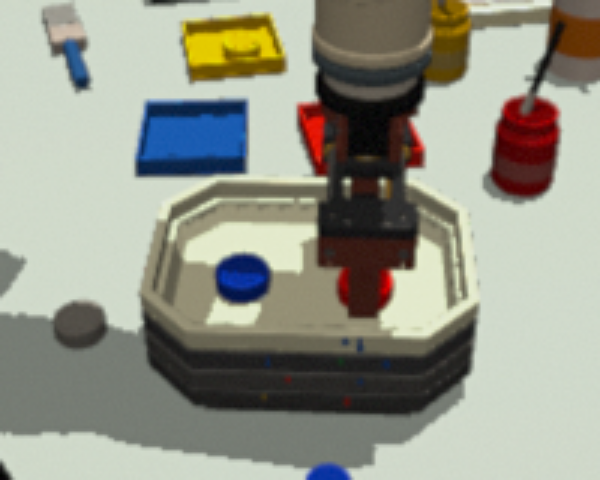

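The gripper straddles the red cake at crop position (368,288), with its fingers inside the tray.

>>> play_rows:
  dp:
    - [0, 2, -8]
    - [0, 0, -6]
    - [0, 0, 0]
  yaw: [0, 0, 0]

```text
t: 3.93
ee_pos: [591.6, -198.4, 87.2]
orientation: [-3.137, 0.171, 0.0]
ft_force: [-0.1, -0.1, -0.7]
width: 70.0
grasp_force: 0.0
```

>>> play_rows:
  dp:
    - [0, 0, 0]
    - [0, 0, 0]
    - [0, 0, 0]
    - [0, 0, 0]
    - [0, 0, 0]
    - [0, 0, 0]
  yaw: [0, 0, 0, 0, 0, 0]
  gripper: 0.6

```text
t: 4.43
ee_pos: [592.0, -198.5, 87.6]
orientation: [3.137, -0.171, 0.001]
ft_force: [-0.8, -0.1, 1.8]
width: 43.2
grasp_force: 30.0
```

>>> play_rows:
  dp:
    - [0, 0, 10]
    - [0, 0, 25]
    - [0, 0, 35]
    - [0, 10, 30]
    - [4, 40, 0]
    - [4, 40, 0]
    - [4, 40, 0]
    - [4, 40, 0]
  yaw: [0, 0, 0, 0, 6.5, 6.5, 0, 0]

```text
t: 5.1
ee_pos: [607.9, -27.1, 188.5]
orientation: [3.136, 0.184, 0.002]
ft_force: [0.4, -0.7, -1.4]
width: 43.2
grasp_force: 30.0
```

>>> play_rows:
  dp:
    - [4, 40, 0]
    - [4, 40, 0]
    - [4, 36, 0]
    - [0, 20, 0]
    - [0, 0, -35]
    - [0, 0, -35]
    - [0, 0, -30]
    - [0, 0, -10]
  yaw: [0, 0, 0, 0, 0, 0, 0, 0]

```text
t: 5.77
ee_pos: [617.1, 107.4, 73.8]
orientation: [3.135, 0.186, -0.01]
ft_force: [-0.2, -0.7, -0.5]
width: 43.2
grasp_force: 30.0
```

>>> play_rows:
  dp:
    - [0, 0, 0]
    - [0, 0, 0]
  yaw: [0, 0]

```text
t: 5.93
ee_pos: [620.3, 107.4, 78.1]
orientation: [-3.136, -0.185, -0.0]
ft_force: [-0.4, -0.3, -0.2]
width: 43.7
grasp_force: 30.0
```

>>> play_rows:
  dp:
    - [0, 0, -20]
    - [0, 0, -15]
    - [0, 0, -9]
    - [0, 0, -3]
    - [0, 0, 0]
    - [0, 0, 0]
  yaw: [0, 0, 0, 0, 0, 0]

```text
t: 6.43
ee_pos: [620.2, 107.5, 30.9]
orientation: [-3.136, -0.185, -0.001]
ft_force: [-0.2, -0.8, -0.6]
width: 43.0
grasp_force: 30.0
```

>>> play_rows:
  dp:
    - [0, 0, 0]
    - [0, 0, 0]
    - [0, 0, 0]
    - [0, 0, 10]
    - [0, 0, 20]
    - [0, 0, 30]
    - [0, 0, 30]
    - [0, 0, 30]
  yaw: [0, 0, 0, 0, 0, 0, 0, 0]
  gripper: 0.36

```text
t: 7.1
ee_pos: [619.7, 107.5, 152.4]
orientation: [3.136, 0.185, -0.0]
ft_force: [0.3, -0.6, -0.2]
width: 56.3
grasp_force: 0.0
```

>>> play_rows:
  dp:
    - [-15, -33, 20]
    - [-15, -36, 10]
    - [-15, -36, 0]
    - [-15, -36, 0]
    - [-15, -36, 0]
    - [-15, -36, 0]
    - [-15, -36, 0]
    - [-17, -37, 0]
  yaw: [-6.5, -6.5, 0, 0, 0, 0, 0, 0]
  gripper: 0.2

```text
t: 7.77
ee_pos: [497.3, -180.0, 181.6]
orientation: [3.136, -0.171, 0.003]
ft_force: [1.0, -1.0, 0.5]
width: 70.1
grasp_force: 0.0
```

>>> play_rows:
  dp:
    - [0, 0, 0]
    - [0, 0, -30]
    - [0, 0, -30]
    - [0, 0, -20]
    - [0, 0, 0]
    - [0, 0, 0]
  yaw: [0, 0, 0, 0, 0, 0]

```text
t: 8.27
ee_pos: [497.6, -177.9, 100.3]
orientation: [-3.136, 0.171, 0.003]
ft_force: [0.9, -0.5, 0.5]
width: 70.1
grasp_force: 0.0
```

```bash
python3 - <<'E'
from h import *
np.set_printoptions(precision=1,suppress=True)
p=viewer.get_image("side"); o=ctrl.get_obs(); print(o["ee_pos"],o["ft_force"])
C=cloud(p); h=cv2.cvtColor(p["pixels"],cv2.COLOR_RGB2HSV).astype(int); X,Y,Z=np.moveaxis(C,-1,0)
m=(h[...,0]>105)&(h[...,0]<130)&(h[...,1]>120)&(abs(X-500)<40)&(abs(Y+180)<40)&(Z>60)&(Z<95); print(m.sum(),C[m].mean(0),C[m].min(0),C[m].max(0))
m=((h[...,0]<8)|(h[...,0]>172))&(h[...,1]>120)&(abs(X-620)<50)&(abs(Y-108)<50)&(Z>15)&(Z<30);print(m.sum(),np.median(C[m],0))
cv2.imwrite("pics/s2.png",cv2.resize(p["pixels"][140:300,220:420,::-1],None,fx=3,fy=3))
E
```

```text
[ 498.5 -178.3  101.3] [-0.1  0.5 -0.3]
67 [ 508.4 -187.1   80.3] [ 478.3 -200.9   68.4] [ 518.  -163.3   86.1]
166 [622.4 101.2  22.2]
```

View pics/s2.png

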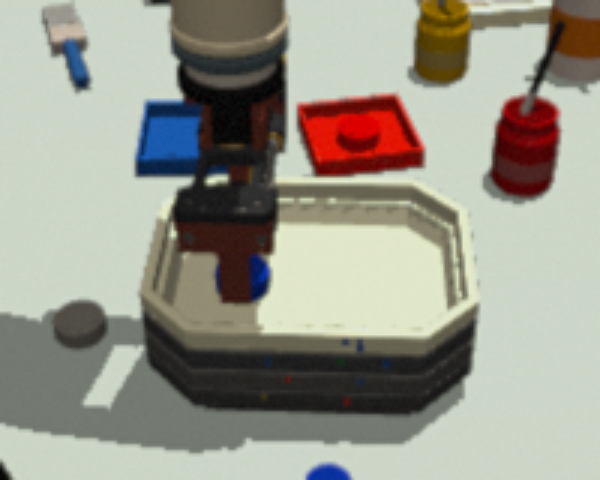

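The red cake sits in the red dish (crop 358,130). The blue cake is at (243,278), a few mm to the +x side of the finger.

>>> play_rows:
  dp:
    - [3, 0, -8]
    - [0, 0, -5]
    - [0, 0, 0]
  yaw: [0, 0, 0]

```text
t: 8.57
ee_pos: [501.2, -178.4, 87.4]
orientation: [3.137, -0.171, 0.001]
ft_force: [0.4, 0.2, 0.1]
width: 70.8
grasp_force: 0.0
```

>>> play_rows:
  dp:
    - [0, 0, 0]
    - [0, 0, 0]
    - [0, 0, 0]
    - [0, 0, 0]
    - [0, 0, 0]
    - [0, 0, 0]
  yaw: [0, 0, 0, 0, 0, 0]
  gripper: 0.6

```text
t: 9.07
ee_pos: [501.0, -178.6, 87.6]
orientation: [3.137, -0.171, 0.001]
ft_force: [-0.7, -0.5, 2.5]
width: 43.3
grasp_force: 30.0
```

>>> play_rows:
  dp:
    - [0, 0, 10]
    - [0, 0, 25]
    - [0, 0, 35]
    - [0, 10, 30]
    - [-7, 38, 0]
    - [-7, 38, 0]
    - [-7, 38, 0]
    - [-7, 38, 0]
  yaw: [0, 0, 0, 0, 4, 0, 0, 0]

```text
t: 9.73
ee_pos: [472.3, -15.2, 188.3]
orientation: [-3.141, 0.063, -0.002]
ft_force: [0.8, -0.3, -0.7]
width: 43.2
grasp_force: 30.0
```

>>> play_rows:
  dp:
    - [-7, 38, 0]
    - [-7, 38, 0]
    - [-8, 38, 0]
    - [0, 20, 0]
    - [0, 0, -35]
    - [0, 0, -35]
    - [0, 0, -30]
    - [0, 0, -10]
  yaw: [0, 0, 0, 0, 0, 0, 0, 0]

```text
t: 10.4
ee_pos: [448.7, 117.3, 74.8]
orientation: [3.14, -0.061, -0.007]
ft_force: [-0.6, -0.7, -1.4]
width: 43.1
grasp_force: 30.0
```

>>> play_rows:
  dp:
    - [0, 0, 0]
    - [0, 0, -20]
    - [0, 0, -15]
    - [0, 0, -9]
    - [0, 0, -3]
    - [0, 0, 0]
    - [0, 0, 0]
  yaw: [0, 0, 0, 0, 0, 0, 0]

```text
t: 10.98
ee_pos: [451.6, 117.6, 31.3]
orientation: [-3.141, 0.062, -0.002]
ft_force: [0.5, 0.1, -1.0]
width: 43.0
grasp_force: 30.0
```

>>> play_rows:
  dp:
    - [0, 0, 0]
    - [0, 0, 0]
    - [0, 0, 0]
    - [0, 0, 10]
    - [0, 0, 20]
    - [0, 0, 30]
    - [0, 0, 40]
    - [0, 0, 40]
  yaw: [0, 0, 0, 0, 0, 0, 0, 0]
  gripper: 0.36

```text
t: 11.65
ee_pos: [449.9, 117.3, 172.1]
orientation: [3.141, -0.062, -0.003]
ft_force: [1.0, 0.3, 0.3]
width: 56.4
grasp_force: 0.0
```

>>> play_rows:
  dp:
    - [0, 0, 40]
    - [0, 0, 30]
    - [0, 0, 0]
    - [0, 0, 0]
  yaw: [7, 7, 7, 7]

```text
t: 11.98
ee_pos: [452.0, 117.8, 243.8]
orientation: [-3.06, -0.709, -0.009]
ft_force: [-0.2, 0.2, -0.4]
width: 56.1
grasp_force: 0.0
```

```bash
cat > fit.py <<'E'
from h import *
from scipy.optimize import least_squares
def rimfit(p,x0=(551,-180.5,-.109),zr=(96,106),raw=False):
    # midline distance of the rim, 125x95 half outline, cut corners; rim mid inset 4.5
    C=cloud(p); X,Y,Z=np.moveaxis(C,-1,0)
    m=(X>400)&(X<720)&(Y>-310)&(Y<-60)&(Z>zr[0])&(Z<zr[1]); q=C[m][:,:2]
    def f(a):
        t=a[2]; d=abs((q-a[:2])@np.array([[np.cos(t),-np.sin(t)],[np.sin(t),np.cos(t)]]))
        return np.max([d[:,0]-120.5,d[:,1]-90.5,(d.sum(1)-174)/2**.5],0)
    s=least_squares(f,x0,loss="soft_l1",f_scale=2); return s.x,np.median(abs(s.fun)),len(q),np.median(C[m][:,2])
def corners(a,z=100):
    c,s=np.cos(a[2]),np.sin(a[2]); L=np.array([[-102,72],[102,72],[102,-72],[-102,-72]])
    return a[:2]+L@np.array([[c,s],[-s,c]])
E
python3 - <<'E'
from fit import *
np.set_printoptions(precision=1,suppress=True)
print(ctrl.get_obs()["qpos"])
for c in("top","side"):
    p=viewer.get_image(c); a,e,n,z=rimfit(p); print(c,a,np.degrees(a[2]),e,n,z,corners(a)[0])
    print([(d["location"],d["conf"],world(p,d["location"],100)) for d in models.landmark_of(p,"tray_c0")[:4]])
cv2.imwrite("pics/s3.png",cv2.resize(p["pixels"][140:300,220:420,::-1],None,fx=3,fy=3))
E
```

```text
[ 0.2  0.2  2.  -0.   1.   1.3]
top [ 550.7 -179.9   -0.1] -6.267974467342368 2.3043903084442405 1123 99.83961036747894 [457.2 -97.1]
[([401.6, 248.2], 0.84, array([ 442.8, -247.2,  100. ])), ([342.9, 243.4], 0.67, array([ 451.5, -103.9,  100. ])), ([349.3, 158.5], 0.61, array([ 663. , -116.8,  100. ]))]
side [ 551.6 -181.8   -0.1] -6.04328110770782 2.2282493124327547 1111 100.17377933751811 [457.7 -99.5]
[([275.9, 241.1], 0.98, array([ 444.2, -236.6,  100. ])), ([363.2, 205.9], 0.75, array([ 653.7, -123. ,  100. ])), ([280.3, 203.0], 0.63, array([450.1, -96.6, 100. ])), ([369.6, 240.8], 0.59, array([ 647.8, -249.4,  100. ]))]
```

View pics/s3.png

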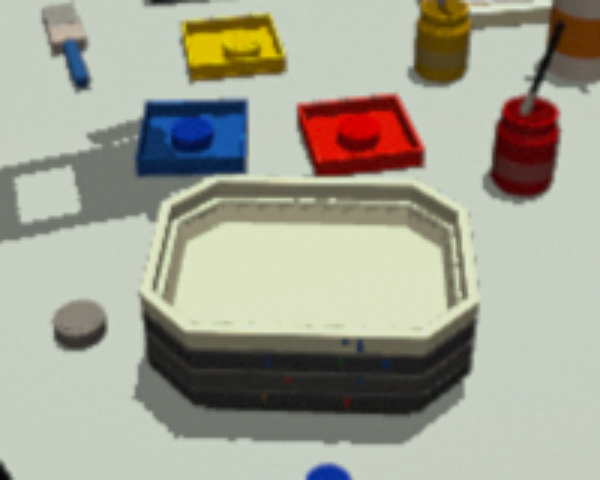

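Both cakes are in their dishes: blue at crop (192,133), red at (358,130). The tray is empty. I'll grip corner c0 at about (457,-98).

>>> play_rows:
  dp:
    - [1, -36, 0]
    - [1, -36, 0]
    - [1, -36, 0]
    - [1, -36, 0]
    - [1, -36, 0]
    - [1, -36, 0]
    - [0, 0, -30]
    - [0, 0, -30]
  yaw: [6.4, 6.4, 0, 0, 0, 0, 0, 0]

```text
t: 12.85
ee_pos: [458.1, -98.6, 180.8]
orientation: [2.971, 1.014, 0.005]
ft_force: [0.4, -0.3, 0.2]
width: 55.9
grasp_force: 0.0
```

>>> play_rows:
  dp:
    - [0, 0, -25]
    - [0, 0, -20]
    - [0, 0, 0]
    - [0, 0, 0]
  yaw: [0, 0, 0, 0]

```text
t: 13.18
ee_pos: [456.0, -96.0, 134.5]
orientation: [-2.969, -1.023, 0.005]
ft_force: [0.0, 1.2, 0.0]
width: 56.2
grasp_force: 0.0
```

```bash
python3 - <<'E'
from h import *
o=ctrl.get_obs();print(o["ee_pos"],o["orientation"],o["ft_force"])
p=viewer.get_image("side");q=viewer.get_image("top")
a=cv2.resize(p["pixels"][150:260,240:340,::-1],None,fx=4,fy=4);b=cv2.resize(q["pixels"][190:300,300:400,::-1],None,fx=4,fy=4)
cv2.imwrite("pics/s4.png",np.hstack([a,b]))
E
```

```text
[455.98919753 -96.01921706 134.54951436] [-2.96856559 -1.02254187  0.00462656] [0.00890128 1.1706412  0.02336837]
```

View pics/s4.png

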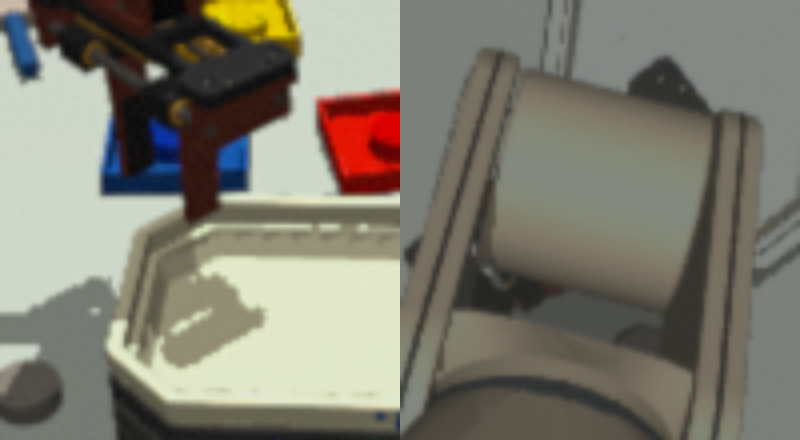

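The open fingers stand above the c0 corner, with the near finger on the basin side and the far one outside. I'll go down.

>>> play_rows:
  dp:
    - [0, 0, -10]
    - [0, 0, -10]
    - [0, 0, -6]
    - [0, 0, 0]
    - [0, 0, 0]
    - [0, 0, 0]
  yaw: [0, 0, 0, 0, 0, 0]

```text
t: 13.78
ee_pos: [456.9, -96.2, 109.4]
orientation: [-2.969, -1.026, 0.0]
ft_force: [-0.4, 0.1, -0.2]
width: 56.2
grasp_force: 0.0
```

>>> play_rows:
  dp:
    - [0.5, -2, -4]
    - [0, 0, -3.5]
    - [0, 0, 0]
    - [0, 0, 0]
  yaw: [0, 0, 0, 0]

```text
t: 14.12
ee_pos: [457.3, -98.2, 101.7]
orientation: [-2.969, -1.026, 0.001]
ft_force: [-0.2, -0.6, 0.9]
width: 56.1
grasp_force: 0.0
```

>>> play_rows:
  dp:
    - [0, 0, 0]
    - [0, 0, 0]
    - [0, 0, 0]
    - [0, 0, 0]
  yaw: [0, 0, 0, 0]
  gripper: 0.8

```text
t: 14.45
ee_pos: [457.5, -98.2, 102.0]
orientation: [2.969, 1.026, 0.0]
ft_force: [0.9, -1.1, 0.2]
width: 32.9
grasp_force: 0.0
```

>>> play_rows:
  dp:
    - [0, 0, 0]
    - [0, 0, 0]
    - [0, 0, 0]
    - [0, 0, 0]
    - [0, 0, 0]
    - [0, 0, 0]
  yaw: [0, 0, 0, 0, 0, 0]
  gripper: 1.0

```text
t: 14.95
ee_pos: [457.5, -98.3, 101.9]
orientation: [2.969, 1.027, 0.0]
ft_force: [0.5, -0.4, -0.4]
width: 8.8
grasp_force: 30.0
```

Gripped at 8.8 mm, which matches the rim thickness. Now I'll lift slowly.

>>> play_rows:
  dp:
    - [0, 0, 2]
    - [0, 0, 2]
    - [0, 0, 2]
    - [0, 0, 2]
    - [0, 0, 2]
    - [0, 0, 2]
    - [0, 0, 0]
  yaw: [0, 0, 0, 0, 0, 0, 0]

```text
t: 15.53
ee_pos: [457.1, -98.1, 114.2]
orientation: [-2.969, -1.026, 0.0]
ft_force: [0.0, 0.5, -0.3]
width: 9.0
grasp_force: 30.0
```

```bash
cat > tilt.py <<'E'
from fit import *
np.set_printoptions(precision=1,suppress=True)
def show():
    o=ctrl.get_obs();print(o["ee_pos"],o["ft_force"],o["moment"],o["width"])
    p=viewer.get_image("side"); C=cloud(p); X,Y,Z=np.moveaxis(C,-1,0)
    cn=corners((551.2,-180.8,-.1085))
    for c in cn:  # top height near each corner
        m=(np.hypot(X-c[0],Y-c[1])<9)&(Z>90); print(c,m.sum(),np.percentile(Z[m],75) if m.any() else 0)
    # floor plane
    t=-.1085; dx,dy=X-551.2,Y+180.8; u=dx*np.cos(t)+dy*np.sin(t); v=-dx*np.sin(t)+dy*np.cos(t)
    m=(abs(u)<85)&(abs(v)<50)&(Z>50)&(Z<300)&(p["pixels"].min(-1)>60); q=C[m]
    for _ in range(6):
        A=np.c_[q[:,0]-551,q[:,1]+181,np.ones(len(q))]; s=np.linalg.lstsq(A,q[:,2],rcond=None)[0]; r=abs(q[:,2]-A@s); q=q[r<max(2,2*np.median(r))]
    print("floor slope",s,np.hypot(*s[:2]),len(q),[float(np.round((c-[551,-181])@s[:2]+s[2]-64,1)) for c in cn])
    return p
E
python3 -c "
from tilt import *
show()"
```

```text
[457.1 -98.1 114.2] [ 0.   0.5 -0.3] [ 0.  -0.1 -0. ] 8.974458923825134
[457.6 -98.2] 39 447.05730006311296
[ 660.4 -120.3] 43 110.50499162164584
[ 644.8 -263.4] 52 111.43694783165009
[ 442.  -241.3] 43 112.62097686027221
floor slope [-0.   0.  76.4] 0.009006241568597369 1572 [13.4, 12.5, 11.4, 12.3]
```

The stiff grip brought the tray up level, and all the dabs have let go. I'll raise it a little, then ease the grip slightly so the far corner droops back onto the pile.

>>> play_rows:
  dp:
    - [0, 0, 4]
    - [0, 0, 4]
    - [0, 0, 3]
    - [0, 0, 0]
  yaw: [0, 0, 0, 0]

```text
t: 15.92
ee_pos: [458.2, -98.4, 125.8]
orientation: [2.968, 1.026, 0.002]
ft_force: [-0.0, -0.5, -2.0]
width: 9.1
grasp_force: 30.0
```

>>> play_rows:
  dp:
    - [0, 0, 0]
    - [0, 0, 0]
    - [0, 0, 0]
  yaw: [0, 0, 0]
  gripper: 0.893

```text
t: 16.17
ee_pos: [457.3, -98.2, 124.8]
orientation: [-2.969, -1.026, 0.0]
ft_force: [0.3, 0.7, -2.5]
width: 9.8
grasp_force: 9.3
```

```bash
python3 -c "
from tilt import *
show()"
```

```text
[457.3 -98.2 124.8] [ 0.3  0.7 -2.5] [ 0.1  0.1 -0. ] 9.833597010076126
[457.6 -98.2] 44 252.64929682434257
[ 660.4 -120.3] 44 112.16942037358814
[ 644.8 -263.4] 49 107.91007069048737
[ 442.  -241.3] 44 118.20267448491379
floor slope [-0.   0.  79.6] 0.06587517294702598 1660 [23.8, 13.0, 7.4, 18.2]
```

>>> play_rows:
  dp:
    - [0, 0, 0]
    - [0, 0, 0]
    - [0, 0, 0]
    - [0, 0, 0]
  yaw: [0, 0, 0, 0]
  gripper: 0.889

```text
t: 16.55
ee_pos: [457.3, -98.2, 124.8]
orientation: [-2.969, -1.026, 0.0]
ft_force: [0.0, 0.0, -1.6]
width: 10.0
grasp_force: 9.3
```

```bash
python3 -c "
from tilt import *
p=show()
cv2.imwrite('pics/s5.png',cv2.resize(p['pixels'][140:300,220:420,::-1],None,fx=3,fy=3))"
```

```text
[457.3 -98.2 124.8] [ 0.   0.  -1.6] [0.1 0.2 0. ] 10.004271568350017
[457.6 -98.2] 41 458.0312318226656
[ 660.4 -120.3] 40 108.62335824511874
[ 644.8 -263.4] 38 101.89096076313024
[ 442.  -241.3] 47 115.2454807229933
floor slope [-0.1  0.1 76.3] 0.09075715762772082 1695 [23.6, 9.2, 1.0, 15.4]
```

View pics/s5.png

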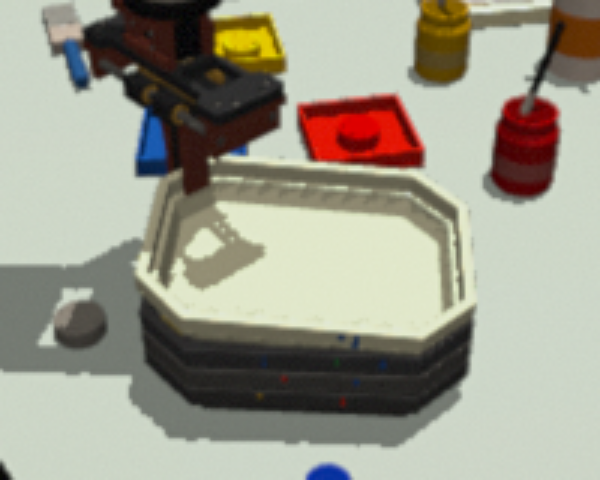

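The c0 corner is up about 23 mm while c2 (right front, crop 440,345) rests on the pile, and the pile hasn't moved. I'll tighten the grip and lift.

>>> play_rows:
  dp:
    - [0, 0, 0]
    - [0, 0, 0]
    - [0, 0, 0]
    - [0, 0, 0]
    - [0, 0, 3]
    - [0, 0, 5]
    - [0, 0, 6]
    - [0, 0, 7]
  yaw: [0, 0, 0, 0, 0, 0, 0, 0]
  gripper: 1.0

```text
t: 17.27
ee_pos: [457.4, -98.2, 146.5]
orientation: [-2.969, -1.026, 0.0]
ft_force: [0.0, -0.1, -1.5]
width: 9.1
grasp_force: 29.9
```

>>> play_rows:
  dp:
    - [0, 0, 12]
    - [0, 0, 15]
    - [0, 0, 18]
    - [0, 0, 18]
    - [0, 0, 18]
    - [0, 0, 18]
    - [0, 0, 12]
    - [0, 0, 8]
  yaw: [0, 0, 0, 0, 0, 0, 0, 0]

```text
t: 17.93
ee_pos: [457.9, -98.3, 267.1]
orientation: [2.968, 1.026, 0.004]
ft_force: [0.3, 0.7, -2.1]
width: 8.5
grasp_force: 29.9
```

>>> play_rows:
  dp:
    - [0, 0, 4]
    - [0, 0, 0]
    - [0, 0, 0]
    - [0, 0, 0]
    - [0, 0, 0]
    - [0, 0, 0]
    - [0, 0, 0]
    - [0, 0, 0]
  yaw: [0, 0, 0, 0, 0, 0, 0, 0]

```text
t: 18.6
ee_pos: [457.3, -98.2, 268.6]
orientation: [-2.969, -1.026, 0.001]
ft_force: [0.8, -0.6, -1.2]
width: 8.9
grasp_force: 29.9
```

```bash
python3 -c "
from tilt import *
p=show(); p=show()
cv2.imwrite('pics/s6.png',p['pixels'][:,:,::-1])"
```

```text
[457.3 -98.2 268.6] [ 0.8 -0.6 -1.2] [0.1 0.2 0.1] 8.946060875852847
[457.6 -98.2] 35 314.3133709718994
[ 660.4 -120.3] 51 261.31188198785424
[ 644.8 -263.4] 65 261.98580256834896
[ 442.  -241.3] 50 265.6939002986287
floor slope [ -0.    0.  228.6] 0.01811533383739912 1643 [166.6, 163.0, 162.5, 166.2]
[457.3 -98.2 268.6] [ 0.1 -1.4 -1.7] [0.2 0.2 0. ] 9.188749944133491
[457.6 -98.2] 35 312.39596005749047
[ 660.4 -120.3] 48 261.86022941595377
[ 644.8 -263.4] 65 262.2730089636784
[ 442.  -241.3] 56 265.8578023706252
floor slope [ -0.    0.  228.7] 0.018885719044705877 1631 [166.8, 163.1, 162.5, 166.3]
```

View pics/s6.png

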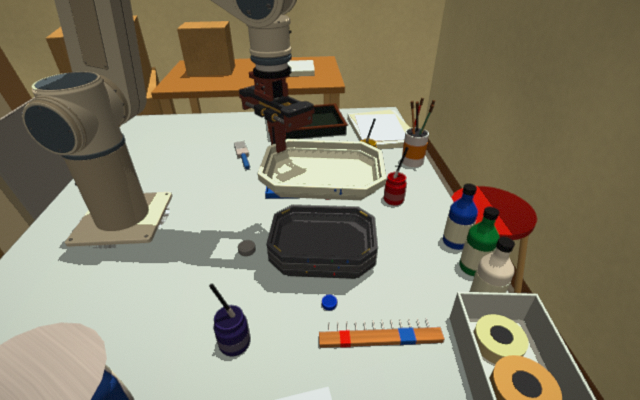

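The tray is held level at (322,168), tilted about 0.02 rad, with its underside near 224 mm. The pile stands in its place at (322,240), so I'm handing in.

```bash
python3 -c "
from workcell import ticket
print(ticket.close_job())"
```

```text
the job is handed in; nothing more can be done
None
```

The job is handed in, with no verdict returned: both cakes are in their own dishes, and the tray is held level about 145 mm above the pile, which looks unmoved. My first lift came up level and freed all four corners at once, so the corner-first peel was done on a second go, with the far corner eased back onto the pile first.

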